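# Pointing check before starting the stirrer

### The arm

A 6-joint arm with a two-finger parallel gripper is mounted at the origin on the work surface. World frame = base frame: x ahead of the robot, y to its left, z up, the work surface at z = 0. Lengths are in m, angles in rad, forces in N, time in s.
With the tool pointing down it reaches from about 0.3 to 0.75 m from the base axis. Payload 8.5 kg.
Tool frame: the origin (TCP) lies between the finger pads, 19 mm behind the fingertips; this is the grasp point; z points along the fingers, y is the direction in which the jaws open and shut (so a half turn about z gives the same grasp; the last joint's range is limited). The gripper opens to 85 mm and grips with 20 to 120 N. Pads are 22 mm wide; open, the fingers measure 114 mm over their backs; the gripper's body (76 mm by 85 mm) begins 54 mm behind the grasp point. The pads swing forward as they close: fully open they stand 13 mm farther back than shut.
Start: joints at [0.953, 0.381, 1.297, -0, 1.464, -0.215], TCP at [0.216, 0.506, 0.25] pointing down, gripper open.
Joint ranges: [-3.11, 3.11], [-0.89, 2.33], [0.22, 2.48], [-1.42, 4.56], [0.17, 2.85], [-2.88, 2.88]. Speed limits (rad/s): [2.39, 2.39, 3.14, 3.14, 3.14, 3.14].

### API

Orientations are given as a unit quaternion [w, x, y, z].
In Python, from plant import ctrl gives the robot as it stands.
- The arm moves only by the tool send_rows, never from a script. Its argument "motion" is a list of rows, each a list of 5 numbers: the shift along the world's x, y, z in cm, then the turn about the world's z in rad, then the opening, from 0 (shut) to 1 (fully open). In form: [[tx, ty, tz, yaw, hand], ...]. A call has 1 to 20 rows; each row is the pose to reach, as a shift and turn from the pose commanded when the call began; what a row does not reach only later rows make up. A row lasts 1/10 s, in which the tool goes at most 50 mm and 8.59 degrees, less where a joint would pass 70% of its speed; a pose out of reach is approached as far as the arm can. A call with a gripper value outside its range is refused whole. The fingers move at their own pace and stop on an object; the grip force is fixed at half the most. Time passes only in rows, so rows that repeat a pose let the fingers close. It gives the time, the measured TCP pose, the force and the opening at its end, in the units of the state.
- ctrl.read_state(): the state, without advancing time (a new reading comes with each control period).
- ctrl.read_camera(name): name is "scene" or "top" or "wrist"; returns (picture, depth): 400x640x3 uint8, red, green, blue; 400x640 float32, m along the optical axis (not along the pixel's ray), 0 where there is no reading.
- ctrl.get_calibration(name): a dict with "mtx" (3x3 intrinsics, pixels), "eye" and "rotation" of the camera in the world. Camera axes: x right, y down, z forward; pixel columns grow to the right and rows downward; lengths in m; the calibration is good to about 2 mm. A picture is of the moment at which its call begins: read the wrist's pose just before it. get_calibration takes no time and is no camera call; for the wrist camera it gives the pose at the moment of the call.
- ctrl.sign_off(): hands the job in, once; it reports no verdict.
The state is a dict: "time_s": time; "joints": joint angles; "qvel": joint speeds; "joint_torque": joint torques, N m; "tcp_pos": TCP position; "ee_rot": TCP orientation; "ft_force": force on the tool from outside, world axes, zero at the start; "torque": the same for the moment, N m; "grip_width": finger opening in m.
Only numpy, scipy, OpenCV 4.12 (cv2) and the standard library are available. Lean on these libraries where they do the work, as an engineer would, in place of code of your own. Each camera call takes 0.05 s, during which the arm holds its last target. There are 200 camera calls.

### The job

Do the pointing check, then start the stirrer. With the fingertips pointing down, hold them just above the cap of the shortest of the three amber bottles for two seconds, then just above the mouth of the beaker on the stirrer's plate for two seconds, touching neither and pointing at no other bottle. Then press the round push button on the stirrer's console all the way in, so that it stays in, and draw back, with the bottles, both beakers and the cork ring left standing where they are.

Things in the scene. Friction and masses are not known exactly. Their poses are not given: they have to be found in the camera images.
- stirrer: white stirrer, fixed to the bench, 230 mm deep (x), 160 wide (y); origin at the centre of its underside, z up, -x towards its console. The low console (top 61 mm high, x -115 to -35 mm) carries the push button and, at x -78, y -42 mm, a black knob 38 mm across, 76 mm high over the bench, not needed. Behind it the square 140 mm dark metal plate, centre at x = 40 mm, top 90 mm high
- start (a joint): travel of the round push button on the console: 0 = out, 0.006 m = fully in. It moves straight down against about 3 N of friction and has no spring: it stays where it is left. Fully in it meets a hard stop
- start_top (a point): centre of the top of the push button, a black disc 28 mm in diameter within a steel ring; the top stands about 69 mm over the bench when out, 8 mm proud of the console, and 2 mm proud when fully in; the point moves with the button
- bottle_short: shortest amber glass bottle with a black cap and pale label, loose and upright: 100 mm tall including the cap, body 56 mm in diameter; origin at the centre of its underside, z up
- cap_short (a point): centre of the top of the shortest bottle's cap, 100 mm above its underside
- bottle_middle: middle-sized amber glass bottle with a black cap and pale label, loose and upright: 130 mm tall including the cap, body 62 mm in diameter; origin at the centre of its underside, z up
- cap_middle (a point): centre of the top of the middle bottle's cap, 130 mm above its underside
- bottle_tall: tallest amber glass bottle with a black cap and pale label, loose and upright: 155 mm tall including the cap, body 68 mm in diameter; origin at the centre of its underside, z up
- cap_tall (a point): centre of the top of the tallest bottle's cap, 155 mm above its underside
- beaker: open white plastic beaker, loose, standing on the stirrer's plate (underside 90 mm over the bench): 75 mm tall, rim 64 mm across, wall 3 mm; origin at the centre of its underside, z up
- beaker_rim (a point): centre of the mouth of the beaker on the plate, 75 mm above its underside, 165 mm over the bench
- bench_beaker: open white plastic beaker, a second one like it, standing on the bench; not part of the job: 75 mm tall, rim 64 mm across, wall 3 mm; origin at the centre of its underside, z up
- cork_ring: cork flask ring lying on the bench, 100 mm outside, 60 mm inside, 30 mm high; not part of the job; origin at the centre of its underside
Not all that is in view belongs to the job. Leave any green look-alike of the beaker alone.

How it is judged:
By the outcome, as a careful person would: the job done as asked, in the order asked, and still so for the second after the job is handed in, with the robot touching nothing.
It also fails if it takes over 56 s, if anything falls off the work surface, if the arm or the gripper's body presses on something with over 40 N, if the wrist force passes 120 N, or if a joint passes its speed limit or range.

## Working session

There is one attempt and no reset: what is moved stays moved. The work goes in short steps, Python scripts to look and compute and a tool call to move; the robot and the scene stay as the last step left them, time stands still between calls to the robot, and variables do not carry over. Pictures are saved under pics/ and viewed, about 8 in all and at most 12, crops included, and the job is handed in when it is done.

Besides the shell and the picture viewer there is one more tool, called after "Call:" by a JSON object that holds its "method" and its "body". send_rows: Moves the arm, as the interface text tells. Its arguments: {"type":"object","properties":{"motion":{"type":"array"}},"required":["motion"]}

```bash
ls; mkdir -p pics; cat > h.py <<'E'
from plant import ctrl
import numpy as np, cv2
def pts(name):
    c=ctrl.get_calibration(name); im,d=ctrl.read_camera(name)
    K=np.array(c["mtx"]);R=np.array(c["rotation"]);e=np.array(c["eye"])
    v,u=np.mgrid[:400,:640]
    ray=np.stack([(u-K[0,2])/K[0,0],(v-K[1,2])/K[1,1],np.ones_like(u)],-1)
    P=(ray*d[...,None])@R.T+e; P[d==0]=np.nan
    return im,P,ray@R.T,e
E
python3 - <<'E'
from h import *
for n in ("top","scene"):
    im,P,r,e=pts(n); cv2.imwrite(f"pics/{n}0.png",im[...,::-1]); np.savez(f"{n}0.npz",im=im,P=P,r=r,e=e); print(n,e)
print(ctrl.read_state())
E
```

```text
picsTraceback (most recent call last):
  File "<stdin>", line 3, in <module>
  File "h.py", line 8, in pts
    P=(ray*d[...,None])@R.T+e; P[d==0]=np.nan
      ~~~~~~~~~~~~~~~~~^~~~
ValueError: matmul: Input operand 1 has a mismatch in its core dimension 0, with gufunc signature (n?,k),(k,m?)->(n?,m?) (size 4 is different from 3)
```

The camera rotation is a quaternion, so I'll convert it.

```bash
sed -i 's/R=np.array(c\["rotation"\])/R=Rotation.from_quat(c["rotation"],scalar_first=True).as_matrix()/; 2a from scipy.spatial.transform import Rotation' h.py
python3 - <<'E'
from h import *
for n in ("top","scene"):
    im,P,r,e=pts(n); cv2.imwrite(f"pics/{n}0.png",im[...,::-1]); np.savez(f"{n}0.npz",im=im,P=P,r=r,e=e); print(n,e,r[200,320]);print(P[::80,::128].round(2).tolist())
print(ctrl.read_state())
E
```

```text
top [ 0.31434563 -0.07746422  1.22487724] [ 0.200906    0.03849335 -0.97887942]
[[[1.51, 1.76, -0.77], [1.59, 1.11, -0.75], [1.69, 0.47, -0.75], [1.79, -0.17, -0.76], [1.87, -0.8, -0.74]], [[0.79, 0.97, -0.0], [0.85, 0.6, -0.01], [0.9, 0.21, 0.0], [0.96, -0.17, -0.0], [1.44, -0.83, -0.75]], [[0.55, 0.9, -0.0], [0.6, 0.54, -0.0], [0.66, 0.17, -0.0], [0.71, -0.19, -0.0], [0.76, -0.56, 0.0]], [[0.32, 0.83, 0.0], [0.38, 0.48, -0.01], [0.42, 0.12, 0.07], [0.48, -0.22, -0.0], [0.53, -0.57, 0.0]], [[0.2, 0.4, 0.54], [0.17, 0.43, -0.0], [0.22, 0.09, -0.0], [0.27, -0.25, -0.0], [0.32, -0.58, 0.0]]]
scene [ 1.27434944 -0.21777628  0.86697336] [-0.68378787  0.15733591 -0.71261276]
[[[-0.14, -0.93, 0.48], [-0.47, -0.64, 0.37], [-0.46, -0.12, 0.34], [-0.47, 0.46, 0.31], [-0.22, 0.94, 0.36]], [[0.04, -0.96, 0.31], [-0.47, -0.76, 0.03], [-0.43, -0.16, -0.0], [-0.31, 0.45, -0.0], [-0.0, 0.91, 0.11]], [[-0.52, -1.54, -0.37], [0.1, -0.68, -0.0], [0.2, -0.22, 0.0], [0.28, 0.25, -0.0], [0.37, 0.73, -0.0]], [[0.44, -0.98, 0.02], [0.5, -0.62, -0.0], [0.57, -0.25, -0.0], [0.65, 0.13, 0.0], [0.72, 0.51, 0.0]], [[0.7, -0.9, -0.0], [0.76, -0.59, -0.0], [0.83, -0.27, -0.0], [0.89, 0.04, 0.0], [0.95, 0.36, -0.0]]]
{'time_s': 0.15, 'joints': array([ 9.52692088e-01,  3.81064456e-01,  1.29799880e+00, -3.93705096e-05,
        1.46358426e+00, -2.15292095e-01]), 'qvel': array([ 0.00016058, -0.00164728, -0.00311546, -0.00221324,  0.00155598,
       -0.00089717]), 'joint_torque': array([ 1.74014574e-03, -4.48622561e+01, -2.31345445e+01, -1.39255717e-04,
        3.76789641e-03,  1.22351912e-05]), 'tcp_pos': array([0.21550199, 0.50582328, 0.24957076]), 'ee_rot': array([-1.95579101e-04,  2.00045076e-01,  9.79786553e-01, -4.90223160e-04]), 'ft_force': array([-0.03475304, -0.04468423, -0.51821284]), 'torque': array([-0.02804233, -0.02618291, -0.02169094]), 'grip_width': 0.08509403728972055}
```

View pics/top0.png

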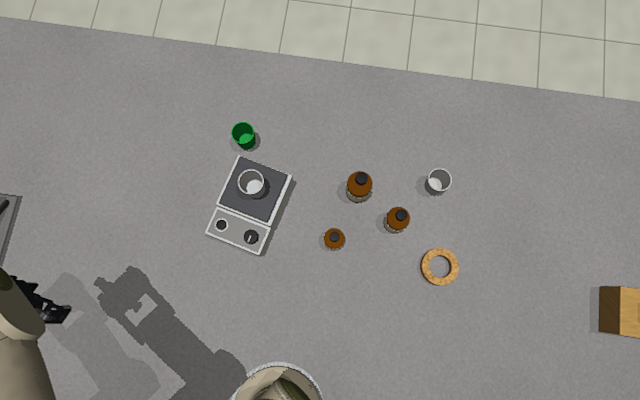

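View pics/scene0.png

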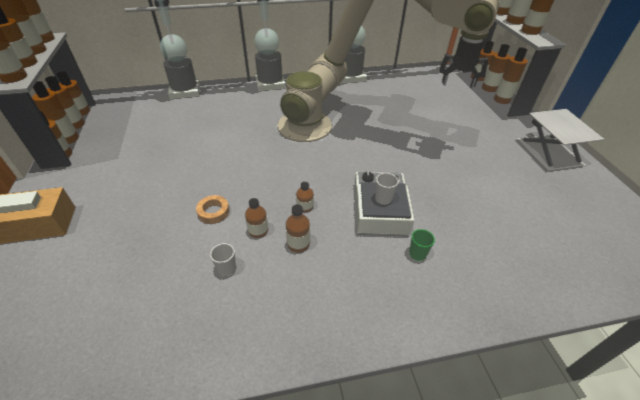

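Top view: bottles at (359,187), (397,219) and (334,239), with the last looking shortest. The plate beaker is at (251,183), the bench beaker at (438,181) and the green look-alike at (243,135). The console carries discs at (221,225) (flat, in a ring, so the button) and (251,237) (the bigger, taller knob). I'll confirm these with heights and a crop.

```bash
python3 - <<'E'
from h import *
z=np.load("top0.npz");im,P,r,e=z["im"],z["P"],z["r"],z["e"]
def cast(u,v,h):
    f=lambda m:cv2.remap(m.astype(np.float32),np.float32([[u]]),np.float32([[v]]),1)[0,0]
    q=f(r); return (e+q*(h-e[2])/q[2]).round(4)
g=im.max(2)
for n,(u,v),w,h in (("tall?",(361,179),10,.155),("mid?",(400,215),9,.13),("short?",(334,238),9,.10),("button?",(221,225),8,.069),("knob?",(251,237),10,.076)):
    m=np.zeros(g.shape,np.uint8); s=np.s_[v-w:v+w+1,u-w:u+w+1]; m[s]=g[s]<60
    k,lab,st,c=cv2.connectedComponentsWithStats(m); i=1+st[1:,4].argmax(); mm=cv2.erode((lab==i).astype(np.uint8),np.ones((3,3)))>0
    print(n,st[i],c[i].round(1),"z med/max",np.nanmedian(P[mm][:,2]).round(4),np.nanmax(P[mm][:,2]).round(4),"depth xy",np.nanmedian(P[mm],0)[:2].round(4),"cast",cast(*c[i],h))
# beaker rim: points near 165mm
Z=P[...,2]; Q=P[165:205,230:275].reshape(-1,3); Q=Q[(Q[:,2]>.157)&(Q[:,2]<.175)]
c,rad=cv2.minEnclosingCircle(Q[:,:2].astype(np.float32)); print("rim",len(Q),c,rad,Q[:,2].max())
# stirrer orientation from body (all points 50..100mm high)
m=((Z>.05)&(Z<.12)).astype(np.uint8); m[:150]=0;m[260:]=0;m[:,:200]=0;m[:,300:]=0
B=P[m>0][:,:2].astype(np.float32);print("body",cv2.minAreaRect(B))
cr=np.hstack([cv2.resize(im[150:265,200:300],None,fx=4,fy=4,interpolation=2),cv2.resize(im[150:265,320:420],None,fx=4,fy=4,interpolation=2)]);cv2.imwrite("pics/crop.png",cr[...,::-1])
E
```

```text
tall? [355 172  12  13 124] [360.8 178.1] z med/max 0.154 0.1577 depth xy [ 0.6039 -0.1285] cast [ 0.6039 -0.1279  0.155 ]
mid? [396 209  11  12 103] [400.8 214.7] z med/max 0.129 0.1327 depth xy [ 0.5317 -0.2402] cast [ 0.5311 -0.2402  0.13  ]
short? [330 232   9  10  67] [334.1 236.1] z med/max 0.0986 0.1011 depth xy [ 0.4603 -0.0825] cast [ 0.4574 -0.0827  0.1   ]
button? [216 220  10   9  70] [220.9 224.1] z med/max 0.068 0.0724 depth xy [0.4492 0.2168] cast [0.4494 0.2169 0.069 ]
knob? [244 230  14  14 124] [250.6 235.8] z med/max 0.0746 0.0787 depth xy [0.4356 0.1356] cast [0.4296 0.1325 0.076 ]
rim 133 (0.5529593825340271, 0.14109262824058533) 0.032406821846961975 0.17127413417941306
body ((0.514132022857666, 0.15523259341716766), (0.1618129462003708, 0.23041589558124542), 76.50438690185547)
```

View pics/crop.png

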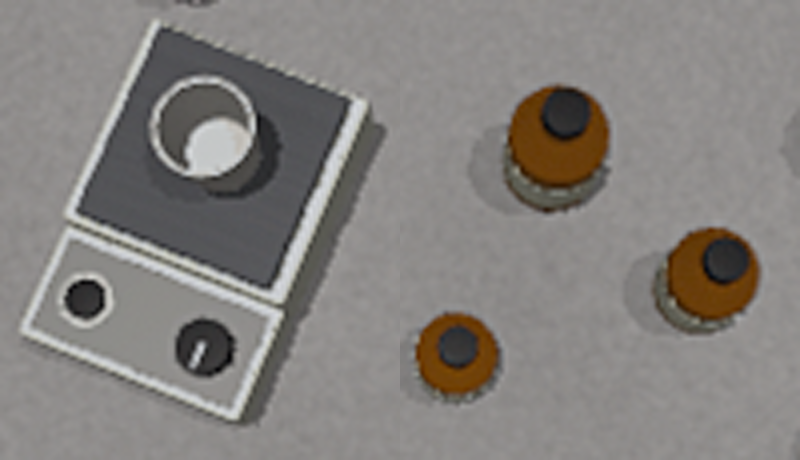

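All three bottles are distinguished by measured height: 154, 129 and 99 mm, so the short one is at (334,236), world (0.459, -0.083). The button is the small ringed disc at (0.449, 0.217). The bigger one with a pointer mark is the knob, 76 mm high. The beaker rim is at (0.553, 0.141). First I'll go above the short cap with the fingers shut.

Call:
{"method": "send_rows", "body": {"motion": [[0.5,-1.2,0,0,0],[1.7,-4,0,0,0],[3.3,-8,0,0,0],[5,-12,0,0,0],[6.6,-16,0,0,0],[8.3,-20,0,0,0],[9.9,-24,0,0,0],[11.6,-28,0,0,0],[13.2,-32,0,0,0],[14.9,-36,0,0,0],[16.5,-40,0,0,0],[18.2,-44,0,0,0],[19.8,-48,0,0,0],[21.5,-52,0,0,0],[22.9,-55.5,0,0,0],[23.8,-57.7,0,0,0],[24.3,-58.9,0,0,0],[24.3,-58.9,-1,0,0],[24.3,-58.9,-3,0,0],[24.3,-58.9,-4,0,0]]}}

```text
time_s: 2.15
tcp_pos: [0.4573, -0.0817, 0.2083]
ee_rot: [-0.001, 0.2, 0.98, 0.0]
ft_force: [-0.1, -0.5, 0.4]
grip_width: 0.0
```

```bash
python3 - <<'E'
from h import *
s=ctrl.read_state();print(s["time_s"],s["tcp_pos"],s["ee_rot"],s["grip_width"],s["ft_force"])
im,P,r,e=pts("wrist")
T=Rotation.from_quat(s["ee_rot"],scalar_first=True)
print("eye in tool",T.inv().apply(e-s["tcp_pos"]))
m=((P[...,2]>.092)&(P[...,2]<.108)&(np.hypot(P[...,0]-.459,P[...,1]+.083)<.04))
if m.any():
    c=cv2.minEnclosingCircle(P[m][:,:2].astype(np.float32)); print(m.sum(),c,np.nanmedian(P[m][:,2]))
cv2.imwrite("pics/w1.png",im[...,::-1])
E
```

```text
2.15 [ 0.45730812 -0.08167268  0.20832139] [-1.33537082e-03  1.99571040e-01  9.79882377e-01  3.79449180e-04] 6.58513259826884e-07 [-0.062421   -0.47851202  0.37018718]
eye in tool [ 0.08408361  0.00107694 -0.12472876]
1049 ((0.45785224437713623, -0.08016053587198257), 0.013283252716064453) 0.10052943858565344
```

View pics/w1.png

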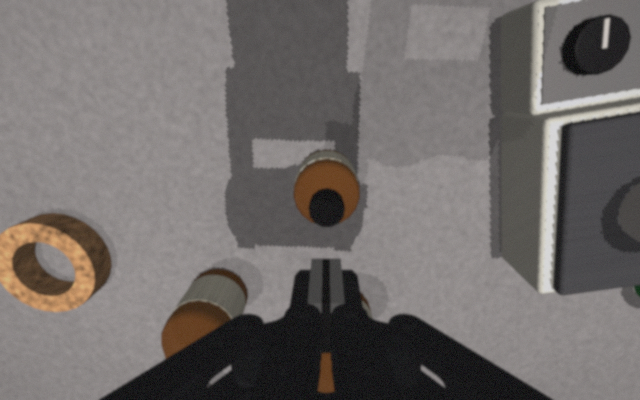

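The wrist view shows the short cap at (326,207), right ahead of the fingertips (325,262). It measures (0.458, -0.080), agreeing with the top view to 3 mm. Next I'll descend to 12 mm above it and hold.

Call:
{"method": "send_rows", "body": {"motion": [[0,0.1,-1.5,0,0],[0,0.1,-3.5,0,0],[0,0.1,-5.5,0,0],[0,0.1,-7,0,0],[0,0.1,-7.6,0,0],[0,0.1,-7.8,0,0],[0,0.1,-7.8,0,0],[0,0.1,-7.8,0,0]]}}

```text
time_s: 3.0
tcp_pos: [0.4589, -0.082, 0.1327]
ee_rot: [0.001, 0.2, 0.98, -0.0]
ft_force: [0.5, -0.1, -0.2]
grip_width: -0.0
```

```bash
python3 - <<'E'
from h import *
s=ctrl.read_state();print(s["time_s"],s["tcp_pos"],s["ft_force"])
im,P,r,e=pts("wrist")
cv2.imwrite("pics/w2.png",im[...,::-1])
E
```

```text
3.0 [ 0.45889001 -0.08203254  0.13272617] [ 0.48455544 -0.05446296 -0.15272018]
```

View pics/w2.png

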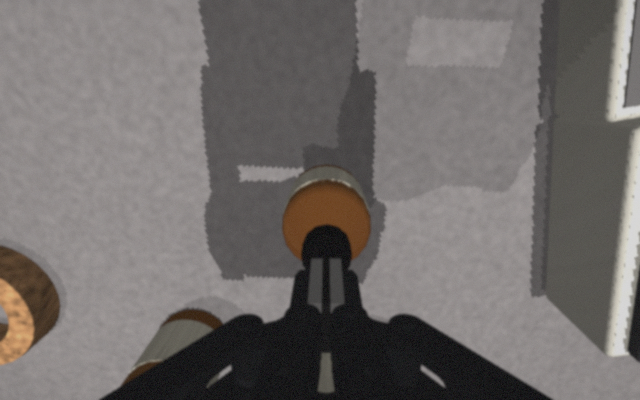

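The fingertips (325,262) sit over the near half of the cap (326,240), 14 mm above it with no contact. I'll go 2 mm lower and hold.

Call:
{"method": "send_rows", "body": {"motion": [[0,0,-0.2,0,0],[0,0,-0.2,0,0],[0,0,-0.2,0,0],[0,0,-0.2,0,0],[0,0,-0.2,0,0],[0,0,-0.2,0,0],[0,0,-0.2,0,0],[0,0,-0.2,0,0],[0,0,-0.2,0,0],[0,0,-0.2,0,0],[0,0,-0.2,0,0],[0,0,-0.2,0,0],[0,0,-0.2,0,0],[0,0,-0.2,0,0],[0,0,-0.2,0,0],[0,0,-0.2,0,0],[0,0,-0.2,0,0],[0,0,-0.2,0,0],[0,0,-0.2,0,0],[0,0,-0.2,0,0]]}}

```text
time_s: 5.05
tcp_pos: [0.4586, -0.082, 0.13]
ee_rot: [-0.0, 0.2, 0.98, -0.0]
ft_force: [-0.1, -0.1, -0.3]
grip_width: -0.0
```

Call:
{"method": "send_rows", "body": {"motion": [[0,0,0,0,0],[0,0,0,0,0],[0,0,0,0,0],[0,0,0,0,0],[0,0,0,0,0],[0,0,0,0,0],[0,0,0,0,0],[0,0,0,0,0],[0,0,1,0,0],[0,0,3,0,0],[0,0,6,0,0],[0,0,9,0,0],[0,0,10.5,0,0],[0,0,11,0,0]]}}

```text
time_s: 6.45
tcp_pos: [0.459, -0.0822, 0.2422]
ee_rot: [0.002, 0.2, 0.98, -0.0]
ft_force: [-0.7, 0.3, 0.1]
grip_width: 0.0
```

Call:
{"method": "send_rows", "body": {"motion": [[0.5,1.2,0,0,0],[1.7,4,0,0,0],[3.4,8,0,0,0],[5.1,12,0,0,0],[6.7,16,0,0,0],[8.2,19.5,0,0,0],[9.1,21.6,0,0,0],[9.4,22.3,0,0,0],[9.4,22.3,0,0,0],[9.4,22.3,0,0,0]]}}

```text
time_s: 7.45
tcp_pos: [0.5522, 0.1405, 0.2395]
ee_rot: [-0.001, 0.2, 0.98, -0.0]
ft_force: [0.3, 0.0, -0.6]
grip_width: -0.0001
```

```bash
python3 - <<'E'
from h import *
s=ctrl.read_state();print(s["time_s"],s["tcp_pos"],s["ft_force"])
im,P,r,e=pts("wrist"); np.savez("w3.npz",im=im,P=P,r=r,e=e)
Z=P[...,2]
m=(Z>.159)&(Z<.171)&(np.hypot(P[...,0]-.553,P[...,1]-.141)<.05)
print("rim",m.sum(),cv2.minEnclosingCircle(P[m][:,:2].astype(np.float32)),np.nanmedian(Z[m]))
m=(im.max(2)<60)&(Z>.06)&(Z<.075)&(np.hypot(P[...,0]-.449,P[...,1]-.217)<.025)
if m.any(): print("btn",m.sum(),cv2.minEnclosingCircle(P[m][:,:2].astype(np.float32)),np.nanmedian(Z[m]))
cv2.imwrite("pics/w3.png",im[...,::-1])
E
```

```text
7.45 [0.55216895 0.1404564  0.23953186] [ 0.25430741  0.04985433 -0.57712439]
rim 1727 ((0.5542975664138794, 0.14357304573059082), 0.03208796679973602) 0.1652184426330613
btn 218 ((0.4502989947795868, 0.21999654173851013), 0.012940974906086922) 0.06973514316199889
```

View pics/w3.png

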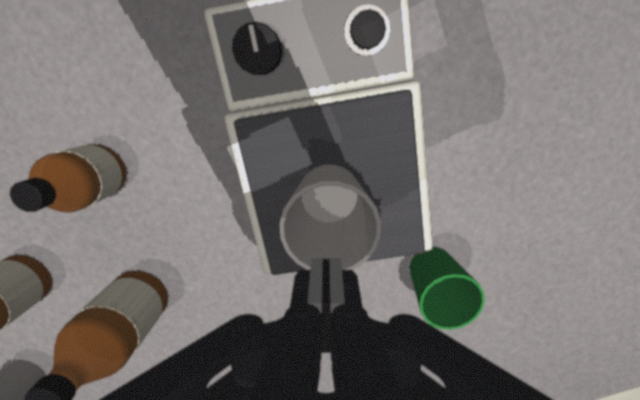

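The plate beaker's mouth is at (330,228), in front of the shut fingertips (325,265). The green look-alike is at (450,300), well aside, and the button is at (367,30). I'll descend to 12 mm above the rim and hold.

Call:
{"method": "send_rows", "body": {"motion": [[0.1,0.15,-1,0,0],[0.1,0.15,-2.5,0,0],[0.1,0.15,-3.7,0,0],[0.1,0.15,-4.2,0,0],[0.1,0.15,-4.4,0,0],[0.1,0.15,-4.4,0,0],[0.1,0.15,-4.4,0,0],[0.1,0.15,-4.4,0,0],[0.1,0.15,-4.4,0,0],[0.1,0.15,-4.4,0,0],[0.1,0.15,-4.4,0,0],[0.1,0.15,-4.4,0,0],[0.1,0.15,-4.4,0,0],[0.1,0.15,-4.4,0,0],[0.1,0.15,-4.4,0,0],[0.1,0.15,-4.4,0,0],[0.1,0.15,-4.4,0,0],[0.1,0.15,-4.4,0,0],[0.1,0.15,-4.4,0,0],[0.1,0.15,-4.4,0,0]]}}

```text
time_s: 9.5
tcp_pos: [0.5536, 0.1425, 0.196]
ee_rot: [0.0, 0.2, 0.98, 0.0]
ft_force: [-0.2, 0.1, 0.1]
grip_width: 0.0001
```

Call:
{"method": "send_rows", "body": {"motion": [[0,0,0,0,0],[0,0,0,0,0],[0,0,0,0,0],[0,0,0,0,0],[0,0,0,0,0],[0,0,0,0,0],[0,0,0,0,0],[0,0,0,0,0],[0,0,0,0,0],[0,0,0,0,0],[0,0,0,0,0],[0,0,0,0,0],[0,0,1,0,0],[0,0,3,0,0],[0,0,4.5,0,0],[0,0,5,0,0],[0,0,5,0,0]]}}

```text
time_s: 11.2
tcp_pos: [0.5538, 0.1425, 0.2468]
ee_rot: [0.001, 0.2, 0.98, 0.0]
ft_force: [0.7, 0.1, -1.0]
grip_width: -0.0001
```

Both holds are done. Now I'll move over the button.

Call:
{"method": "send_rows", "body": {"motion": [[-1,0.7,0,0,0],[-3.5,2.5,0,0,0],[-7,5.1,0,0,0],[-9.4,6.9,0,0,0],[-10.4,7.6,0,0,0],[-10.4,7.6,0,0,0],[-10.4,7.6,-1,0,0],[-10.4,7.6,-4,0,0],[-10.4,7.6,-8,0,0],[-10.4,7.6,-11,0,0],[-10.4,7.6,-13,0,0],[-10.4,7.6,-14,0,0],[-10.4,7.6,-14.4,0,0],[-10.4,7.6,-14.4,0,0],[-10.4,7.6,-14.4,0,0]]}}

```text
time_s: 12.7
tcp_pos: [0.4502, 0.2184, 0.1028]
ee_rot: [0.001, 0.2, 0.98, 0.0]
ft_force: [-0.4, 0.7, -0.4]
grip_width: 0.0001
```

```bash
python3 - <<'E'
from h import *
s=ctrl.read_state();print(s["time_s"],s["tcp_pos"],s["ft_force"])
im,P,r,e=pts("wrist")
cv2.imwrite("pics/w4.png",im[...,::-1])
E
```

```text
12.7 [0.45022766 0.2184415  0.10275409] [-0.36287224  0.69521104 -0.41551306]
```

View pics/w4.png

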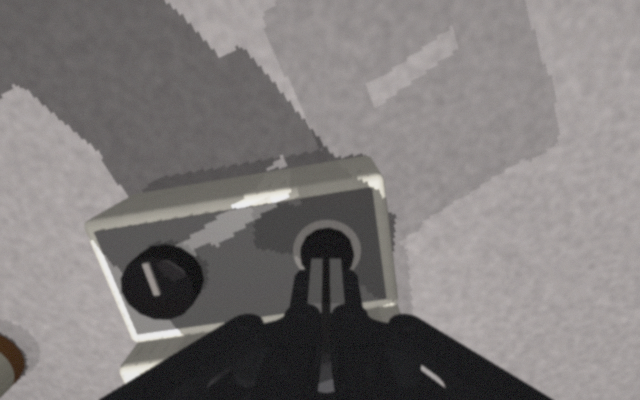

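The fingertips (325,260) are over the button disc (327,248). I'll press slowly.

Call:
{"method": "send_rows", "body": {"motion": [[0,0,-0.4,0,0],[0,0,-0.8,0,0],[0,0,-1.1,0,0],[0,0,-1.3,0,0],[0,0,-1.5,0,0],[0,0,-1.6,0,0],[0,0,-1.7,0,0],[0,0,-1.8,0,0],[0,0,-1.8,0,0]]}}

```text
time_s: 13.65
tcp_pos: [0.4496, 0.2185, 0.0839]
ee_rot: [0.0, 0.2, 0.98, 0.0]
ft_force: [-0.1, 0.1, 0.1]
grip_width: -0.0
```

Call:
{"method": "send_rows", "body": {"motion": [[0,0,-0.05,0,0],[0,0,-0.1,0,0],[0,0,-0.15,0,0],[0,0,-0.2,0,0],[0,0,-0.2,0,0]]}}

```text
time_s: 14.15
tcp_pos: [0.4496, 0.2185, 0.0819]
ee_rot: [-0.0, 0.2, 0.98, -0.0]
ft_force: [-0.3, -0.7, 1.5]
grip_width: 0.0
```

Call:
{"method": "send_rows", "body": {"motion": [[0,0,-0.05,0,0],[0,0,-0.1,0,0],[0,0,-0.1,0,0]]}}

```text
time_s: 14.45
tcp_pos: [0.4496, 0.2185, 0.0817]
ee_rot: [0.0, 0.2, 0.98, 0.0]
ft_force: [-2.5, -1.2, 10.6]
grip_width: -0.0001
```

Hard contact: 10.6 N with no travel left, and the tips at about 0.0627, the fully-in height. I'll push slightly more to be sure, then draw back.

Call:
{"method": "send_rows", "body": {"motion": [[0,0,-0.05,0,0],[0,0,-0.1,0,0],[0,0,-0.1,0,0]]}}

```text
time_s: 14.75
tcp_pos: [0.4496, 0.2185, 0.0816]
ee_rot: [0.001, 0.2, 0.98, 0.0]
ft_force: [-6.2, -1.9, 21.1]
grip_width: -0.0002
```

Call:
{"method": "send_rows", "body": {"motion": [[0,0,0.3,0,0],[0,0,1,0,0],[0,0,3,0,0],[0,0,6,0,0],[0,0,10,0,0],[0,0,14,0,0],[-1,1,16,0,0],[-3,4,17,0,0],[-5,8,17,0,0],[-7,12,17,0,0],[-9,15,17,0,0],[-10,17,17,0,0],[-10,17,17,0,0],[-10,17,17,0,0]]}}

```text
time_s: 16.15
tcp_pos: [0.3496, 0.3883, 0.25]
ee_rot: [0.0, 0.2, 0.98, -0.0]
ft_force: [-0.9, 0.2, -0.0]
grip_width: 0.0003
```

```bash
python3 - <<'E'
from h import *
s=ctrl.read_state();print(s["time_s"],s["tcp_pos"],s["ft_force"])
im,P,r,e=pts("top");z=np.load("top0.npz")
def f(P,im,x,y,R):
    m=np.hypot(P[...,0]-x,P[...,1]-y)<R; return m
for n,I,Q in (("before",z["im"],z["P"]),("after",im,P)):
    m=f(Q,I,.45,.217,.009); print(n,"button z",np.nanmean(Q[m][:,2]).round(4),m.sum(),"console z",np.nanmean(Q[f(Q,I,.44,.178,.012)][:,2]).round(4))
d=np.abs(im[120:290,205:470].astype(int)-z["im"][120:290,205:470]).max(2)>70
k,l,st,c=cv2.connectedComponentsWithStats(d.astype(np.uint8));print("changed",[(a[:5]+[205,120,0,0,0]).tolist() for a in st[1:] if a[4]>8])
cv2.imwrite("pics/t5.png",cv2.resize(im[110:300,190:480],None,fx=2.7,fy=2.7)[...,::-1])
E
```

```text
16.15 [0.34962641 0.38834195 0.24996455] [-0.88075891  0.20637738 -0.04509508]
before button z 0.0683 37 console z 0.0605
after button z 0.0616 34 console z 0.0601
changed []
```

View pics/t5.png

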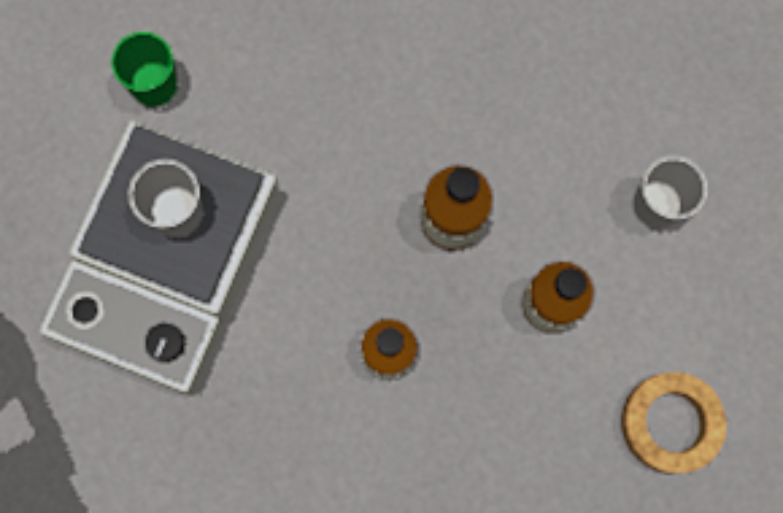

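The button dropped from 0.0683 to 0.0616 m and stayed in. Everything else stands as it was: all three bottles, both beakers, the green look-alike and the ring. I'll hand the job in.

```bash
python3 -c "
from plant import ctrl
print(ctrl.sign_off())"
```

```text
the job is handed in; nothing more can be done
None
```

The job is done and handed in at about 16 s of the 56 s allowed.

- **Pointing check:** With the fingers shut and pointing down, I held the tips about 11 mm above the shortest bottle's cap, then about 12 mm above the mouth of the beaker on the plate. Each hold lasted over two seconds and no contact force showed at either place.
- **Button:** I pressed it to its hard stop, which showed as 21 N with no further travel, then drew back to a height of 0.25 m, to the side.

**Last checks:** The top camera shows the button top dropped 6.7 mm, against 6 mm nominal (within depth noise), and staying in. No visible change showed among the bottles, both beakers, the ring or the green look-alike. No check failed; the top and wrist cameras disagreed by up to about 3 mm, so I used values in between.

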